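# Put the ring clamp away in the bottom drawer of the bench chest

## Task

Put the wooden ring clamp away in the little tool chest. Its bottom drawer is blocked by the white jar: first stand the jar upright on top of the chest, then pull the bottom drawer right out by its knob, lay the clamp flat and lengthwise in the drawer's empty compartment, and push the drawer fully home. Leave the brush lying where it is, the other two drawers shut, and do not tip the jar over.

Things in the scene. Friction and masses are not known exactly. Their poses are not given: they have to be found in the camera images.
- chest: Small wooden tool chest fixed on the bench, 192 wide (y), 210 deep (x), 162 high; three drawers, one above the other, slide out along its -x. Origin: centre of the underside; z up. Drawer fronts at x = -107 mm, heights 11-73, 77-112, 115-149. Flat top board: x -111 to 99, y -96 to 96, upper face z = 162; a clear box (53 x 53 x 42 high) is fixed on it round x 55, y 55, the rest is free.
- drawer_bottom_knob (a point): Brass knob mid-front of the bottom drawer, 42 mm above the bench, axis along the chest's x; moves with the drawer. This point is on the axis, 20 mm out from the front, amid the 25 mm thick rim (15 to 27 out); neck 13 thick. The chest rises 120 mm above, overhangs 4 and has small knobs (17 out) higher up, so a gripper must lean back from it, 30 to 45 degrees from vertical.
- compartment (a point): Centre of the floor of the bottom drawer's empty compartment, the right-hand (-y) one, 164 long (x), 79 wide (y); axes as the chest's; moves with the drawer; when shut at chest x -13, y -34, z 23 mm. Above this floor: front rises 50, side (6 thick) 35, divider (5 thick) 27, back 35. The narrower +y compartment holds fixed card boxes.
- drawer_bottom (a joint): How far the bottom drawer is out, m: 0 shut, 0.165 at its stop; starts shut or up to 15 mm ajar. Friction about 3 N, light damping; it stays where it is left. Even at the stop the back 11 mm of the compartment stay under the chest, so the 130 mm clamp best goes in a little forward of the middle.
- drawer_middle (a joint): Middle drawer, m, 0 shut; to stay shut.
- drawer_top (a joint): Top drawer, m, 0 shut; to stay shut.
- top_front (a point): A free place on the chest's top for the jar: on the surface of the top board, at chest x = -75, y = -30, z = 162 mm.
- jar_center (a point): White plastic jar with a screw cap, 39 mm across the body (up to 83 mm high), 41 across the cap, 100 high, about 75 g, standing upright in front of the bottom drawer, 44 mm or more clear of the drawer front. This point: on its axis, half-way up (50 mm above its foot); z along its axis.
- clamp_center (a point): Ring clamp: two reddish-brown wooden jaws like one bar, 26 wide (its x), 130 long (its y), 24 high (its z), about 70 g, lying flat on the bench. This point: its centre, 12 mm above its underside. Grasp across the 26 mm.
- brush_center (a point): Brass-bristle brush with a wooden handle, 18 wide (its x), 150 long (its y), 21 high, lying on the bench near the clamp; which of the two lies further right varies. This point: its centre, 10 mm up. To be left where it is.
There are look-alikes about, which are no part of the job. Of the things like the part that bears jar_center, leave any that is purple; of the rest the larger one is meant.

How it is judged:
On the way, in this order (a step that is already met when the one before it is completed fails the run):
1. the jar stands upright on top of the chest, let go, with the drawer still shut (z of jar_center in the frame of top_front between 0.045 and 0.056 m and angle between jar_center's own z axis and vertical below 0.1 rad and x of jar_center in the frame of chest between -0.112 and 0.095 m and y of jar_center in the frame of chest between -0.095 and 0.095 m and contact force between the fingers and jar below 0.2 N and linear speed of jar below 0.02 m/s and value of joint drawer_bottom below 0.04 m), for 0.2 s.
2. the bottom drawer is pulled out at least 150 mm (value of joint drawer_bottom above 0.15 m), for 0.1 s.
3. the clamp lies flat and lengthwise in the empty compartment, let go, with the drawer still out (y of clamp_center in the frame of compartment between -0.032 and 0.032 m and x of clamp_center in the frame of compartment between -0.025 and 0.025 m and z of clamp_center in the frame of compartment below 0.018 m and angle between the z axis of clamp_center and the z axis of compartment, either way round below 0.15 rad and angle between the y axis of clamp_center and the x axis of compartment, either way round below 0.35 rad and contact force between the fingers and clamp below 0.2 N and value of joint drawer_bottom above 0.1 m), for 0.2 s.
At the end, for the whole second after the job is handed in: The bottom drawer is shut to within 4 mm with the clamp lying flat in its empty compartment (its centre within 25 mm of the compartment's centre lengthwise, 32 mm sideways), the jar stands upright on the chest's top, the other drawers are shut (within 4 mm), and all is let go and at rest (value of joint each of drawer_bottom, drawer_middle, drawer_top below 0.004 m and y of clamp_center in the frame of compartment between -0.032 and 0.032 m and x of clamp_center in the frame of compartment between -0.025 and 0.025 m and z of clamp_center in the frame of compartment below 0.018 m and angle between the z axis of clamp_center and the z axis of compartment, either way round below 0.15 rad and angle between the y axis of clamp_center and the x axis of compartment, either way round below 0.35 rad and z of jar_center in the frame of top_front between 0.045 and 0.056 m and angle between jar_center's own z axis and vertical below 0.1 rad and x of jar_center in the frame of chest between -0.112 and 0.095 m and y of jar_center in the frame of chest between -0.095 and 0.095 m and linear speed of each of clamp, jar below 0.02 m/s); the robot touches nothing.
It fails at once if the jar is tipped over (more than 35 degrees) (angle between jar_center's own z axis and vertical above 0.6 rad).
It fails at once if the brush is shifted more than 25 mm (distance of brush_center from where it was at the start of the episode above 0.025 m).
It fails at once if another drawer is pulled out more than 20 mm (value of joint any of drawer_middle, drawer_top above 0.02 m).
It also fails if it takes over 72 s, if anything falls off the work surface, if the arm or the gripper's body presses on something with over 40 N, if the wrist force passes 120 N, or if a joint passes its speed limit or range.

## Robot

A 6-joint arm with a two-finger parallel gripper is mounted at the origin on a cart in front of the work surface, level with it; the furniture and walls round the work are solid. World frame = base frame: x ahead of the robot, y to its left, z up, the work surface at z = 0. Lengths are in m, angles in rad, forces in N, time in s.
With the tool pointing down it reaches from about 0.35 to 0.875 m from the base axis. Payload 15.5 kg.
Tool frame: the origin (TCP) lies on the front face of the gripper's body, between the roots of the fingers; the fingertips stand 73 mm ahead of it and the grasp point (between the pads) lies 54 mm ahead of it; y points along the fingers, x is the direction in which the jaws open and shut, and the axes are right-handed (so a half turn about y gives the same grasp; the last joint's range is limited). The gripper opens to 85 mm and grips with 20 to 120 N. Pads are 22 mm wide; open, the fingers measure 114 mm over their backs; the gripper's body (76 mm by 85 mm) begins 54 mm behind the grasp point. The pads swing forward as they close: fully open they stand 13 mm farther back than shut.
Start: joints at [1.105, 0.494, 1.345, -0, 1.302, -0.096], TCP at [0.226, 0.583, 0.304] pointing down, gripper open.
Joint ranges: [-2.91, 2.91], [-0.82, 2.16], [0.22, 2.67], [-1.22, 4.37], [0.12, 2.79], [-3.08, 3.08]. Speed limits (rad/s): [1.89, 1.89, 2.57, 3.01, 3.01, 3.01].

## Interface

Orientations are given as [roll, pitch, yaw] about the fixed x, y, z axes, in that order (R = Rz(yaw) Ry(pitch) Rx(roll)).
In Python, from station import arm gives the robot as it stands. Calls block until the motion is done:
- arm.goto(position, orientation): joint-space move of the TCP to a pose.
- arm.move_straight(position, v=0.15, orientation=None, guard=None): straight line of the TCP; orientation=None keeps the orientation; v is the mean speed in m/s. With guard (N) it stops when the force on the tool has changed by that much, and returns True; else False.
- arm.movej(angles): joint-space move.
- arm.move_gripper(opening, force=None): opening from 0.0 (shut) to 1.0 (fully open); force is the grip in N (None keeps the last); returns when the fingers have stopped.
- arm.hold(seconds).
- arm.solve_ik(position, orientation): joint angles nearest the present ones, or None.
- arm.get_state(): the state.
- arm.grab_frame(name): name is "scene" or "top" or "wrist"; returns a dict with "img" (384x512x3 uint8, blue, green, red), "depth" (384x512 float32, m along the optical axis (not along the pixel's ray), 0 where there is no reading), "K" (3x3 intrinsics, pixels), "view" (4x4, takes a point from world to camera coordinates); the wrist camera has in their place "hand_eye" (4x4, takes a point from camera to tool coordinates, whose origin is the TCP and whose axes are the tool frame's). Camera axes: x right, y down, z forward; pixel columns grow to the right and rows downward; lengths in m; the calibration is good to about 2 mm. The wrist camera is an equidistant fisheye: a pixel r from the principal point sees the ray r / f radians off the axis. A picture is of the moment at which its call begins: read the wrist's pose just before it.
A pose or a line that the arm cannot do raises arm.IKError and nothing moves.
- arm.hand_in(): hands the job in, once; it reports no verdict.
The state is a dict: "clock": time; "qpos": joint angles; "dq": joint speeds; "joint_torque": joint torques, N m; "tool_pos": TCP position; "ee_rot": TCP orientation; "wrist_force": force on the tool from outside, world axes, zero at the start; "torque": the same for the moment, N m; "width": opening from 0.0 (shut) to 1.0 (fully open).
Only numpy, scipy, OpenCV 4.12 (cv2) and the standard library are available. Lean on these libraries where they do the work, as an engineer would, in place of code of your own. Each camera call takes 0.05 s, during which the arm holds its last target.

## Working session

There is one attempt and no reset: what is moved stays moved. The work goes in short steps, each a Python script; the robot and the scene stay as the last script left them, time stands still between calls to the robot, and variables do not carry over. Pictures are saved under pics/ and viewed, and the job is handed in when it is done.

```bash
mkdir -p pics; ls
python3 - <<'E'
from station import arm
import cv2,numpy as np
s=arm.get_state();print(s)
for n in("scene","top","wrist"):
    f=arm.grab_frame(n);cv2.imwrite(f"pics/{n}0.png",f["img"]);np.savez(f"pics/{n}0.npz",**{k:v for k,v in f.items()})
    print(n,f["K"].round(1).tolist(),(f.get("view") if "view" in f else f["hand_eye"]).round(3).tolist())
E
```

```text
pics
{'clock': 0.0, 'qpos': array([ 1.10453430e+00,  4.94194406e-01,  1.34611998e+00, -1.38886353e-05,
        1.30250224e+00, -9.54967674e-02]), 'dq': array([-0.00028107,  0.00033952, -0.0014671 ,  0.00102082, -0.00115174,
        0.00039539]), 'joint_torque': array([ 4.67025675e-03, -8.82146859e+01, -3.83876252e+01,  4.33850855e-04,
        9.74596100e-03, -2.88161516e-05]), 'tool_pos': array([0.22633349, 0.58229278, 0.303297  ]), 'ee_rot': array([-1.57069295e+00,  1.21966526e-03,  1.20003482e+00]), 'wrist_force': array([ 0.84232339, -0.12915545,  0.29552713]), 'torque': array([ 0.00933359, -0.01057534,  0.05008598]), 'width': 1.0009981390702267}
scene [[453.2, 0.0, 262.3], [0.0, 453.2, 189.7], [0.0, 0.0, 1.0]] [[0.983, -0.181, -0.025, -0.587], [-0.096, -0.397, -0.913, 0.15], [0.155, 0.9, -0.408, 1.009], [0.0, 0.0, 0.0, 1.0]]
top [[354.0, 0.0, 255.3], [0.0, 354.0, 195.3], [0.0, 0.0, 1.0]] [[0.358, -0.934, 0.012, -0.292], [-0.74, -0.292, -0.607, 0.494], [0.57, 0.208, -0.795, 0.617], [0.0, 0.0, 0.0, 1.0]]
wrist [[297.3, 0.0, 256.4], [0.0, 297.3, 191.3], [0.0, 0.0, 1.0]] [[1.0, 0.001, 0.0, 0.001], [0.0, -0.289, 0.957, -0.07], [0.001, -0.957, -0.289, 0.074], [0.0, 0.0, 0.0, 1.0]]
```

View pics/scene0.png

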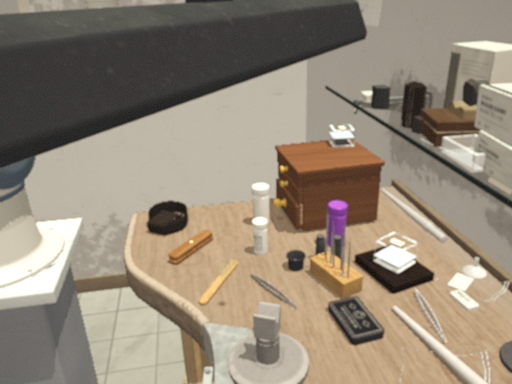

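View pics/top0.png

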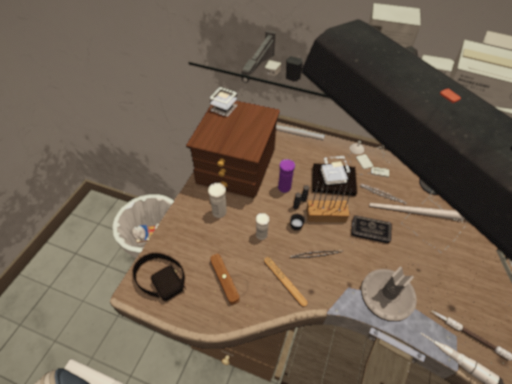

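View pics/wrist0.png

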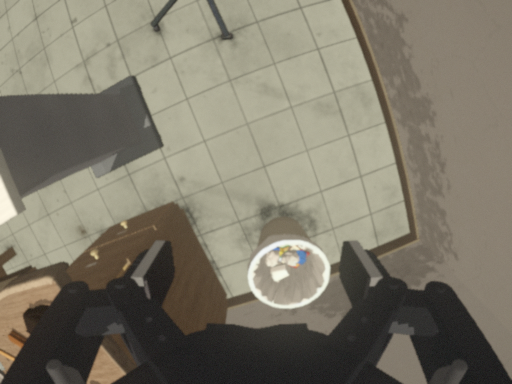

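```bash
cat > h.py <<'E'
import numpy as np,cv2
def cloud(f):
    K,V=f["K"],f["view"];d=f["depth"]
    v,u=np.mgrid[0:d.shape[0],0:d.shape[1]]
    p=np.stack([(u-K[0,2])/K[0,0]*d,(v-K[1,2])/K[1,1]*d,d],-1)
    R,t=V[:3,:3],V[:3,3]
    return (p-t)@R
def ray(f,u,v,z):
    K,V=f["K"],f["view"];R,t=V[:3,:3],V[:3,3]
    d=R.T@np.array([(u-K[0,2])/K[0,0],(v-K[1,2])/K[1,1],1]);c=-R.T@t
    return c+d*(z-c[2])/d[2]
def proj(f,p):
    K,V=f["K"],f["view"];c=V[:3,:3]@np.asarray(p)+V[:3,3]
    return K[:2,:2]@(c[:2]/c[2])+K[:2,2]
E
python3 - <<'E'
from h import *
a=cv2.imread("pics/top0.png");b=cv2.imread("pics/scene0.png")
cv2.imwrite("pics/c_top.png",cv2.resize(a[80:310,120:320],None,fx=2.6,fy=2.6,interpolation=cv2.INTER_CUBIC))
cv2.imwrite("pics/c_scene.png",cv2.resize(b[110:310,140:400],None,fx=3,fy=3,interpolation=cv2.INTER_CUBIC))
f=np.load("pics/top0.npz");P=cloud(f)
for n,(u,v) in dict(jar=(217,187),small=(262,217),purple=(287,165),clamp=(224,278),brush=(285,281),top=(237,130),bench=(180,240)).items(): print(n,P[v,u].round(3))
g=np.load("pics/scene0.npz");Q=cloud(g)
for n,(u,v) in dict(jar=(261,185),small=(260,221),purple=(337,204),clamp=(192,246),top=(330,158)).items(): print(n,Q[v,u].round(3))
E
```

```text
jar [0.606 0.024 0.098]
small [ 0.575 -0.108  0.079]
purple [ 0.744 -0.116  0.096]
clamp [ 0.419 -0.074  0.022]
brush [ 0.469 -0.207  0.01 ]
top [0.752 0.029 0.163]
bench [0.481 0.079 0.   ]
jar [0.602 0.025 0.102]
small [ 0.574 -0.111  0.079]
purple [ 0.744 -0.113  0.101]
clamp [ 0.426 -0.083  0.021]
top [0.763 0.002 0.165]
```

View pics/c_top.png

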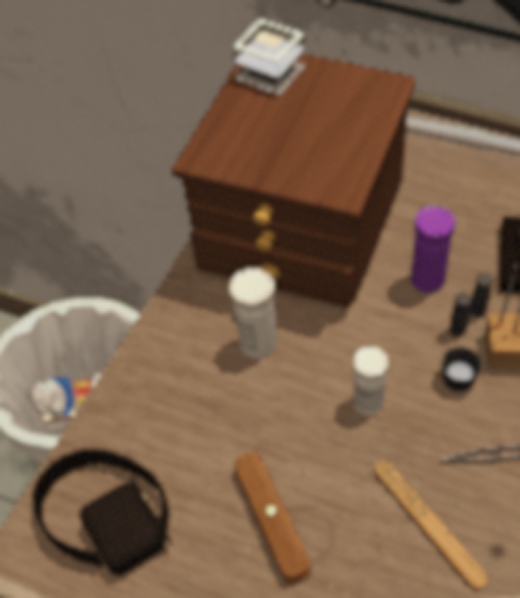

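View pics/c_scene.png

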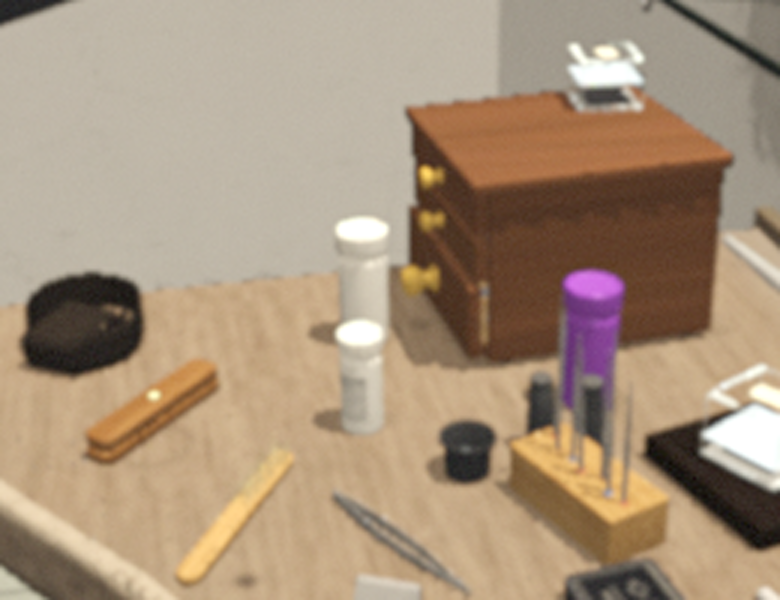

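In the top view, the things that could be taken for the jar are the large white jar at (217,198), a small white jar at (262,225) and a purple jar at (287,176). The meant one is the large white jar. The clamp is the reddish bar at (224,278), and the brush is the yellow one at (285,281). The crops confirm this, and the bottom drawer stands slightly ajar.

Run:
```python
from h import *
f=np.load("pics/top0.npz");g=np.load("pics/scene0.npz")
for name,F in(("top",f),("scene",g)):
    P=cloud(F).reshape(-1,3);d=F["depth"].ravel()>0
    x,y,z=P.T
    def sel(x0,x1,y0,y1,z0,z1): return P[d&(x>x0)&(x<x1)&(y>y0)&(y<y1)&(z>z0)&(z<z1)]
    t=sel(.6,1,-.15,.25,.156,.168)
    r=cv2.minAreaRect(t[:,:2].astype(np.float32)*1000);print(name,"chest",r,len(t),t[:,2].mean(), np.round(cv2.boxPoints(r)).tolist())
    j=sel(.56,.66,-.03,.07,.09,.112);print("jar cap",len(j),np.median(j,0).round(4),(j.min(0)).round(3),j.max(0).round(3))
    j=sel(.56,.66,-.03,.07,.015,.08)
    A=np.c_[2*j[:,:2],np.ones(len(j))];s=np.linalg.lstsq(A,(j[:,:2]**2).sum(1),rcond=None)[0];print("jar body circ",s[:2].round(4),np.sqrt(s[2]+s[:2]@s[:2]).round(4))
    img=F["img"];hsv=cv2.cvtColor(img,cv2.COLOR_BGR2HSV)
    for nm,box,h in(("clamp",(.33,.5,-.15,.0),(.017,.03)),("brush",(.36,.56,-.30,-.13),(.006,.03))):
        c=sel(*box,*h)
        if len(c)<20: print(nm,len(c));continue
        r=cv2.minAreaRect(c[:,:2].astype(np.float32)*1000);print(nm,len(c),r,np.median(c,0).round(3),c.mean(0).round(4))
    # drawer front candidates: brass knob
    m=(hsv[...,0]>15)&(hsv[...,0]<30)&(hsv[...,1]>130)&(hsv[...,2]>120)
    k=P.reshape(384,512,3);mm=m&(k[...,0]>.6)&(k[...,0]<.72)&(k[...,2]>.02)&(k[...,2]<.15)&(k[...,1]>-.1)&(k[...,1]<.15)
    n,l,st,ce=cv2.connectedComponentsWithStats(mm.astype(np.uint8))
    for i in range(1,n):
        if st[i,4]>5: q=k[l==i];print("knob",ce[i].round(1),st[i].tolist(),np.median(q,0).round(4),q.min(0).round(3))
```

```text
top chest ((765.0444946289062, 40.45045471191406), (212.86123657226562, 191.567138671875), 3.702092409133911) 3803 0.16179133198747256 [[653.0, 129.0], [665.0, -62.0], [877.0, -48.0], [865.0, 143.0]]
jar cap 217 [0.5968 0.0221 0.0984] [0.576 0.001 0.09 ] [0.66  0.04  0.102]
jar body circ [0.6179 0.0397] 0.0438
clamp 576 ((420.9315490722656, -58.945701599121094), (104.19524383544922, 124.43692016601562), 4.11341667175293) [ 0.419 -0.075  0.021] [ 0.4198 -0.0739  0.0215]
brush 443 ((488.190673828125, -204.36167907714844), (134.31771850585938, 119.52384185791016), 6.6208391189575195) [ 0.473 -0.213  0.008] [ 0.4776 -0.2104  0.0087]
knob [220.7 162.1] [218, 160, 6, 5, 24] [0.6537 0.0338 0.1353] [0.647 0.029 0.124]
knob [221.7 172.1] [220, 170, 4, 5, 15] [0.6539 0.0332 0.0988] [0.649 0.029 0.092]
knob [223.8 183.7] [222, 183, 4, 3, 6] [0.658  0.0318 0.0492] [0.657 0.028 0.046]
scene chest ((767.84423828125, 39.74317169189453), (211.712890625, 196.42921447753906), 3.631068468093872) 2574 0.1642874750265126 [[656.0, 131.0], [668.0, -65.0], [880.0, -52.0], [867.0, 144.0]]
jar cap 188 [0.6    0.0167 0.1004] [0.579 0.001 0.09 ] [0.659 0.042 0.106]
jar body circ [0.6093 0.047 ] 0.0418
clamp 460 ((424.20745849609375, -59.83118438720703), (103.68417358398438, 126.79122924804688), 4.6181254386901855) [ 0.422 -0.079  0.024] [ 0.4226 -0.0769  0.0232]
brush 542 ((486.6105651855469, -202.31423950195312), (133.9554443359375, 119.94890594482422), 11.08523178100586) [ 0.479 -0.213  0.011] [ 0.4837 -0.2106  0.0112]
knob [282.9 168.1] [279, 165, 9, 8, 54] [0.6626 0.034  0.1353] [0.65  0.027 0.104]
knob [283.1 183. ] [279, 180, 9, 7, 45] [0.659  0.0333 0.0971] [0.65  0.028 0.073]
knob [279.6 202.4] [274, 198, 13, 10, 99] [0.6473 0.0287 0.0486] [0.634 0.018 0.023]
```

Run:
```python
from h import *
for name,seeds in(("top",((217,187),(224,278),(285,281))),("scene",((261,187),(192,246),(222,283)))):
    F=np.load(f"pics/{name}0.npz");k=cloud(F);z=k[...,2];hsv=cv2.cvtColor(F["img"],cv2.COLOR_BGR2HSV)
    dz=0.000 if name=="top" else .002
    for nm,s,z0,z1 in(("jartop",seeds[0],.096,.108),("jarall",seeds[0],.01,.108),("clamp",seeds[1],.014,.03),("brush",seeds[2],.005,.03)):
        m=(z>z0+dz)&(z<z1+dz)
        m&= (hsv[...,1]<80)&(hsv[...,2]>90) if "jar" in nm else (hsv[...,1]>100)
        m[:,:s[0]-45]=0;m[:,s[0]+45:]=0
        n,l,st,ce=cv2.connectedComponentsWithStats(m.astype(np.uint8))
        i=l[s[1],s[0]];
        if i==0: print(name,nm,"seed miss",hsv[s[1],s[0]],z[s[1],s[0]]);continue
        cn=cv2.findContours((l==i).astype(np.uint8),cv2.RETR_EXTERNAL,cv2.CHAIN_APPROX_NONE)[0][0][:,0]
        # ray onto plane
        hz={"jartop":.1,"jarall":.05,"clamp":.02,"brush":.012}[nm]
        W=np.array([ray(F,u,v,hz)[:2] for u,v in cn],np.float32)*1000
        print(name,nm,st[i].tolist(),cv2.minAreaRect(W), cv2.minEnclosingCircle(W))
```

```text
top jartop [209, 184, 16, 13, 170] ((595.6145629882812, 20.810136795043945), (38.02296829223633, 37.99372482299805), 21.570613861083984) ((595.5739135742188, 19.36731719970703), 21.396764755249023)
top jarall [209, 182, 17, 35, 489] ((605.1987915039062, 27.249963760375977), (111.91981506347656, 42.81070327758789), 25.52188491821289) ((604.427490234375, 28.88753890991211), 56.051998138427734)
top clamp seed miss [ 17  99 165] 0.021884559435809317
top brush [264, 257, 44, 50, 424] ((469.4084777832031, -207.1046600341797), (147.8832244873047, 19.83489227294922), 58.53165054321289) ((467.1440124511719, -205.71871948242188), 73.95455932617188)
scene jartop [252, 183, 17, 9, 115] ((598.1126708984375, 20.226926803588867), (47.660884857177734, 38.31092834472656), 78.90409088134766) ((598.1943359375, 21.2244930267334), 24.885751724243164)
scene jarall [252, 183, 18, 69, 1029] ((590.6286010742188, -12.047454833984375), (347.3170471191406, 42.784820556640625), 79.66545867919922) ((587.678466796875, -11.509437561035156), 173.8393096923828)
scene clamp [169, 229, 44, 31, 456] ((425.2198486328125, -69.64576721191406), (137.065673828125, 33.6945686340332), 47.12913131713867) ((424.4998779296875, -68.97740173339844), 69.21874237060547)
scene brush seed miss [ 16 116 184] 0.006690731700703216
```

```bash
cat >> h.py <<'E'
YAW=0.064; C0=np.array([0.772,0.0404])
def chest(x,y,z=0):  # chest frame (m) -> world
    c,s=np.cos(YAW),np.sin(YAW); return np.array([C0[0]+c*x-s*y,C0[1]+s*x+c*y,z])
E
python3 - <<'E'
from h import *
from station import arm
from scipy.spatial.transform import Rotation as Ro
for name in("top","scene"):
    F=np.load(f"pics/{name}0.npz");k=cloud(F);dz=0 if name=="top" else .002
    for nm,b,z0 in(("clamp",(.34,.5,-.15,-.01),.016),("brush",(.38,.56,-.29,-.14),.005)):
        hsv=cv2.cvtColor(F["img"],cv2.COLOR_BGR2HSV)
        m=(k[...,0]>b[0])&(k[...,0]<b[1])&(k[...,1]>b[2])&(k[...,1]<b[3])&(k[...,2]>z0+dz)&(k[...,2]<.04)
        n,l,st,ce=cv2.connectedComponentsWithStats(m.astype(np.uint8));i=1+st[1:,4].argmax()
        q=k[l==i][:,:2];r=cv2.minAreaRect(q.astype(np.float32)*1000)
        w,v=np.linalg.eigh(np.cov(q.T));print(name,nm,len(q),q.mean(0).round(4),"ang",np.degrees(np.arctan2(v[1,1],v[0,1])).round(1),r)
def R(lean,yaw=YAW):
    # tool y = forward*sin(lean) - z*cos(lean); tool z = robot side
    f=np.array([np.cos(yaw),np.sin(yaw),0]);up=np.array([0,0,1.])
    ty=f*np.sin(lean)-up*np.cos(lean);tz=-f*np.cos(lean)-up*np.sin(lean);tx=np.cross(ty,tz)
    return np.c_[tx,ty,tz]
def ik(g,lean):
    M=R(lean);return arm.solve_ik(list(np.asarray(g)-.054*M[:,1]),list(Ro.from_matrix(M).as_euler("xyz")))
for a in(30,35,40,45):
    for o in(.0,.08,.165):
        q=ik(chest(-.127-o,0,.042),np.radians(a));print(a,o,None if q is None else np.round(q,2))
print("jar",ik([.5965,.0205,.066],0),ik(chest(-.06,-.03,.23),0),ik(chest(-.06,-.03,.29),0))
print("place",ik(chest(-.185,-.034,.047),0), chest(-.292,-.09),chest(-.292,.0))
E
```

```text
top clamp 579 [ 0.4199 -0.0741] ang 47.0 ((422.62481689453125, -71.7771987915039), (127.52178192138672, 25.999475479125977), 46.96658706665039)
top brush 424 [ 0.4689 -0.2092] ang 58.1 ((471.321533203125, -206.25360107421875), (148.78961181640625, 18.109283447265625), 58.20293045043945)
scene clamp 436 [ 0.4233 -0.0763] ang 47.3 ((424.9676208496094, -71.0927734375), (129.99740600585938, 28.688018798828125), 46.8450813293457)
scene brush 448 [ 0.4722 -0.2095] ang 57.6 ((472.79010009765625, -206.31430053710938), (150.10414123535156, 17.56031036376953), 57.78662872314453)
30 0.0 None
30 0.08 [-0.1   0.69  2.1   2.65  0.18  1.91]
30 0.165 [-0.15  0.7   2.31  2.87  0.4   1.64]
35 0.0 [-0.08  0.74  1.96  2.65  0.18  1.94]
35 0.08 [-0.12  0.73  2.16  2.85  0.36  1.7 ]
35 0.165 [-0.17  0.77  2.38  2.92  0.62  1.57]
40 0.0 [-0.09  0.77  2.02  2.85  0.35  1.73]
40 0.08 [-0.13  0.78  2.22  2.91  0.56  1.62]
40 0.165 [-0.19  0.87  2.45  2.93  0.87  1.51]
45 0.0 [-0.1   0.81  2.07  2.91  0.53  1.65]
45 0.08 [-0.14  0.84  2.27  2.94  0.76  1.58]
45 0.165 [-0.21  1.    2.52  2.93  1.15  1.46]
jar [-0.06567031  0.68074147  1.58943536  0.          0.87141582 -1.70046663] [-0.0742856   0.64010868  1.12118417  0.          1.3802998  -1.70908192] [-0.0742856   0.59776342  1.03961162  0.          1.50421761 -1.70908192]
place [-0.11035758  0.70271191  1.61821106  0.          0.82066969 -1.74515391] [ 0.48635388 -0.06809099  0.        ] [0.48059781 0.02172476 0.        ]
```

```bash
cat >> h.py <<'E'
from scipy.spatial.transform import Rotation as Ro
def R(lean,yaw=YAW):
    f=np.array([np.cos(yaw),np.sin(yaw),0]);up=np.array([0,0,1.])
    ty=f*np.sin(lean)-up*np.cos(lean);tz=-f*np.cos(lean)-up*np.sin(lean);tx=np.cross(ty,tz)
    return np.c_[tx,ty,tz]
def pose(g,lean=0,yaw=YAW):
    M=R(lean,yaw);return list(np.asarray(g)-.054*M[:,1]),list(Ro.from_matrix(M).as_euler("xyz"))
E
python3 - <<'E'
from h import *
from station import arm
J=np.array([.5970,.0207])
p,o=pose([*J,.22]);arm.goto(p,o)
f=arm.grab_frame("wrist");cv2.imwrite("pics/w1.png",f["img"]);f=arm.grab_frame("scene");cv2.imwrite("pics/s1.png",f["img"])
s=arm.get_state();print(s["clock"],s["tool_pos"],p,s["wrist_force"])
E
```

```text
2.6417 [0.59697922 0.02137742 0.27404817] [np.float64(0.597), np.float64(0.0207), np.float64(0.274)] [ 0.40195933 -0.39716491  0.14340962]
```

View pics/w1.png

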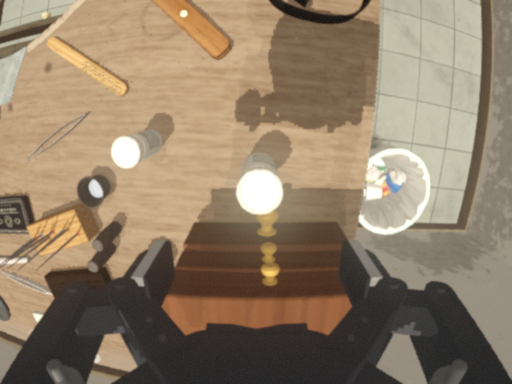

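View pics/s1.png

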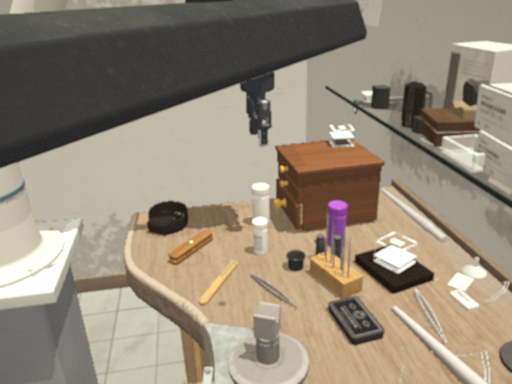

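The wrist view shows the large jar's cap at (260,190), centred between the fingers, with the chest's knobs in line below it. The small jar is off to the left at (127,151) and the clamp is at (195,25).

```bash
cat >> h.py <<'E'
def wray(f,st,u,v,z):
    K=f["K"];d=np.array([u-K[0,2],v-K[1,2]]);r=np.hypot(*d)+1e-9;th=r/K[0,0]
    c=np.r_[d/r*np.sin(th),np.cos(th)]
    H=f["hand_eye"];M=Ro.from_euler("xyz",st["ee_rot"]).as_matrix()
    o=M@H[:3,3]+st["tool_pos"];D=M@H[:3,:3]@c
    return o+D*(z-o[2])/D[2]
E
python3 - <<'E'
from h import *
from station import arm
s=arm.get_state();f=arm.grab_frame("wrist");im=f["img"]
m=((im.min(2)>190)).astype(np.uint8);n,l,st,ce=cv2.connectedComponentsWithStats(m);i=l[190,260]
print(st[i],ce[i]);cn=cv2.findContours((l==i).astype(np.uint8),0,1)[0][0][:,0]
W=np.array([wray(f,s,u,v,.1)[:2] for u,v in cn],np.float32)*1000;print(cv2.minEnclosingCircle(W),cv2.minAreaRect(W))
for u,v,z in((268,218,.060),(270,270,.13)):print(wray(f,s,u,v,z))
cv2.imwrite("pics/w1c.png",cv2.resize(im[140:300,150:370],None,fx=3.5,fy=3.5,interpolation=2))
E
```

```text
[ 236  170   47   44 1641] [259.26203534 191.41377209]
((597.540283203125, 24.493392944335938), 20.35976219177246) ((597.6005249023438, 24.365192413330078), (38.66237258911133, 39.64998245239258), 3.7915475368499756)
[0.63706929 0.03666721 0.06      ]
[0.65628302 0.0374066  0.13      ]
```

View pics/w1c.png

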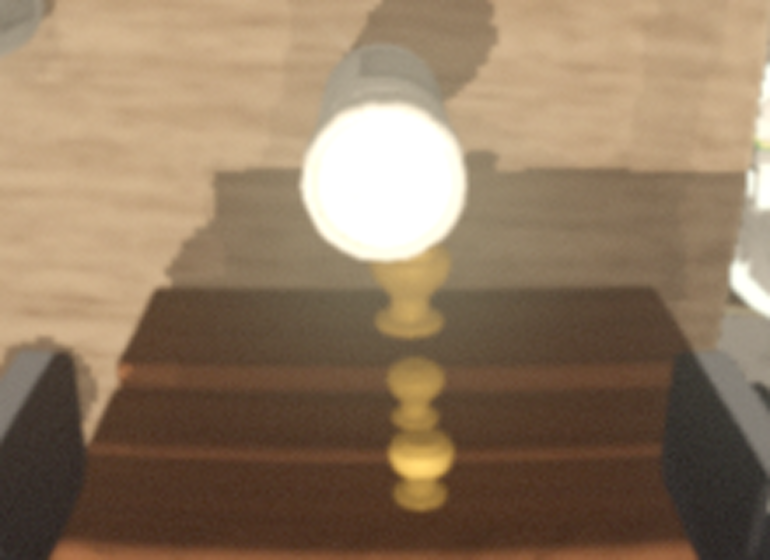

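Run:
```python
from h import *
from station import arm
p,o=pose([.597,.0225,.068])
print("guard",arm.move_straight(p,v=.12,orientation=o,guard=8))
arm.move_gripper(0.3,force=25)
s=arm.get_state();print(s["clock"],s["tool_pos"],s["width"],s["wrist_force"])
f=arm.grab_frame("wrist");cv2.imwrite("pics/w2.png",f["img"]);
f=arm.grab_frame("top");cv2.imwrite("pics/t2.png",cv2.resize(f["img"][100:300,120:330],None,fx=2.8,fy=2.8))
```

```text
guard False
4.6 [0.59723996 0.02251433 0.12233539] 0.4752380788539205 [-0.26318477  1.13335508  6.26384545]
```

View pics/w2.png

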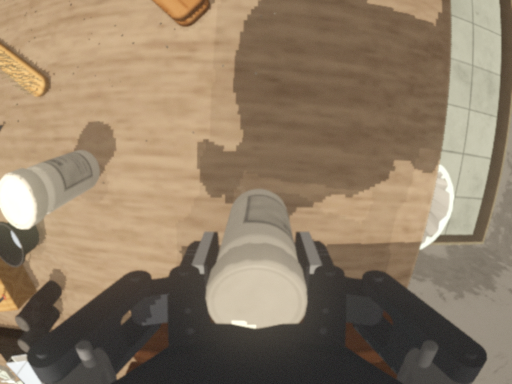

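View pics/t2.png

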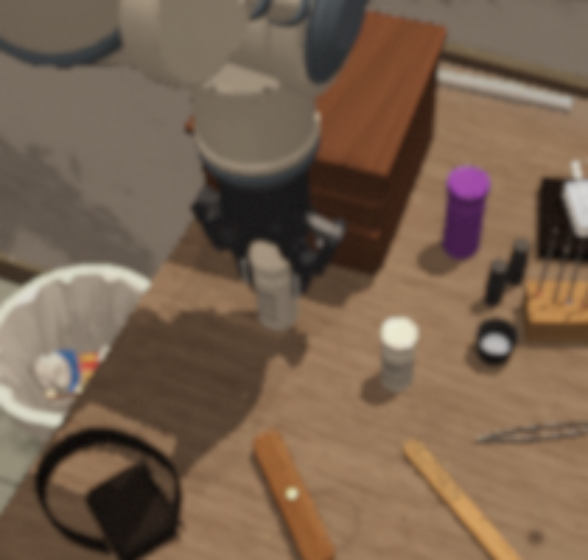

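Gripped: the opening is 40 mm, which matches the jar's body, and the jar stands square between the pads. Next I lift it onto the chest.

Run:
```python
from h import *
from station import arm
_,o=pose([0,0,0]);s=arm.get_state();p=s["tool_pos"].copy()
p[2]+=.195;arm.move_straight(list(p),v=.15,orientation=o)
c=chest(-.06,-.03);print(c);p[:2]=c[:2];arm.move_straight(list(p),v=.12,orientation=o)
s=arm.get_state();print(s["width"],s["tool_pos"],s["wrist_force"])
f=arm.grab_frame("top");cv2.imwrite("pics/t3.png",cv2.resize(f["img"][40:240,120:330],None,fx=2.8,fy=2.8))
p[2]=.1223+.162+.004;arm.move_straight(list(p),v=.1,orientation=o,guard=6)
p[2]-=.008;print(arm.move_straight(list(p),v=.02,orientation=o,guard=4))
s=arm.get_state();print(s["clock"],s["tool_pos"],s["wrist_force"])
f=arm.grab_frame("scene");cv2.imwrite("pics/s3.png",cv2.resize(f["img"][60:260,200:420],None,fx=2.8,fy=2.8))
```

```text
[0.71404153 0.00662404 0.        ]
0.46707213834641476 [0.71360469 0.00671446 0.31727525] [-0.26110331  0.63951135 -0.13686318]
True
8.1 [0.71439542 0.00698153 0.28401322] [0.39421578 2.3293832  3.39835984]
```

View pics/t3.png

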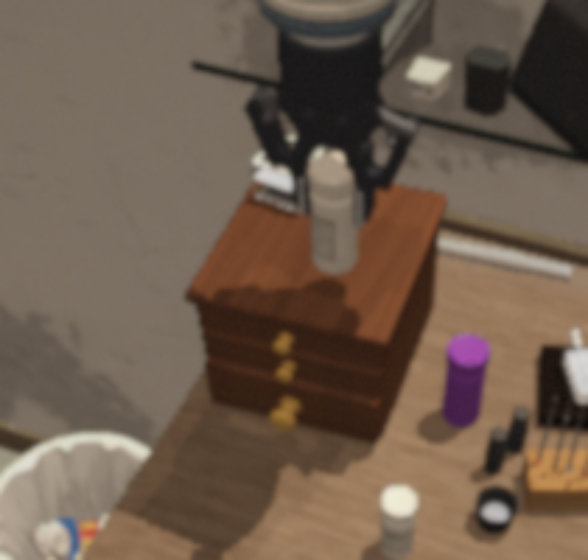

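View pics/s3.png

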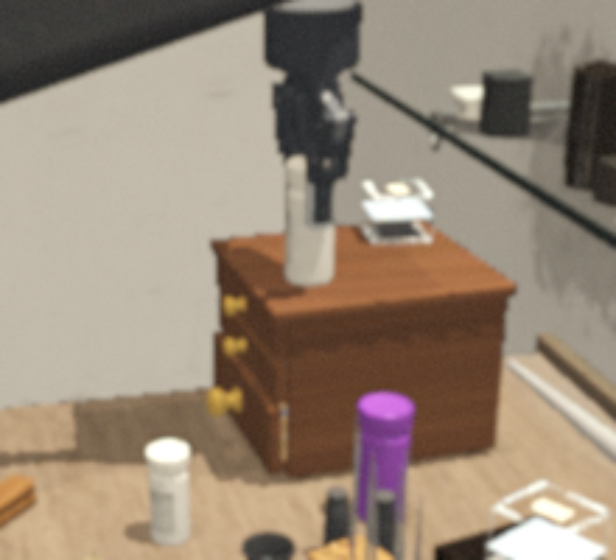

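The jar stands upright on the board, and it made contact at the expected height. Now I release it and raise the gripper.

Run:
```python
from h import *
from station import arm
_,o=pose([0,0,0]);arm.move_gripper(0.85)
p=arm.get_state()["tool_pos"].copy();p[2]+=.11;arm.move_straight(list(p),v=.15,orientation=o)
p[0]=.52;arm.move_straight(list(p),v=.25,orientation=o)
f=arm.grab_frame("top");cv2.imwrite("pics/t4.png",cv2.resize(f["img"][60:240,120:330],None,fx=2.8,fy=2.8));np.savez("pics/t4.npz",**f)
f=arm.grab_frame("scene");cv2.imwrite("pics/s4.png",cv2.resize(f["img"][60:260,200:420],None,fx=2.8,fy=2.8));np.savez("pics/s4.npz",**f)
s=arm.get_state();f=arm.grab_frame("wrist");cv2.imwrite("pics/w4.png",f["img"])
print(s["clock"],s["tool_pos"],s["qpos"].round(2))
for nm in("t4","s4"):
    F=np.load(f"pics/{nm}.npz");k=cloud(F);hsv=cv2.cvtColor(F["img"],cv2.COLOR_BGR2HSV)
    m=(hsv[...,0]>15)&(hsv[...,0]<30)&(hsv[...,1]>120)&(hsv[...,2]>90)&(k[...,0]>.6)&(k[...,0]<.72)&(k[...,2]>.02)&(k[...,2]<.15)&(k[...,1]>-.05)&(k[...,1]<.1)
    n,l,st,ce=cv2.connectedComponentsWithStats(m.astype(np.uint8))
    for i in range(1,n):
        if st[i,4]>5: q=k[l==i];print("knob",nm,ce[i].round(1),st[i].tolist(),np.median(q,0).round(4),q.min(0).round(3),q.max(0).round(3))
```

```text
10.475 [0.52112979 0.00651728 0.39282672] [-0.1   0.27  1.46  0.    1.41 -1.74]
knob t4 [220.7 162.2] [217, 159, 8, 8, 45] [0.6555 0.0332 0.1342] [0.648 0.026 0.119] [0.666 0.049 0.139]
knob t4 [221.7 172.1] [219, 169, 6, 7, 37] [0.6535 0.034  0.0979] [0.648 0.026 0.086] [0.666 0.047 0.102]
knob t4 [221.5 187.7] [217, 182, 10, 12, 91] [0.6397 0.0318 0.0481] [0.632 0.021 0.022] [0.663 0.055 0.056]
knob s4 [283.4 168.5] [280, 165, 9, 8, 54] [0.663  0.0341 0.1359] [0.65  0.023 0.103] [0.668 0.097 0.142]
knob s4 [283.3 183.1] [279, 180, 10, 8, 60] [0.6613 0.0348 0.0967] [0.649 0.022 0.071] [0.669 0.099 0.105]
knob s4 [280.1 202.7] [274, 198, 13, 11, 111] [0.6485 0.0289 0.0484] [0.634 0.021 0.023] [0.664 0.088 0.059]
knob s4 [301.3 219.7] [300, 218, 3, 4, 7] [ 0.6834 -0.043   0.0331] [ 0.679 -0.049  0.03 ] [ 0.685 -0.041  0.042]
```

View pics/t4.png

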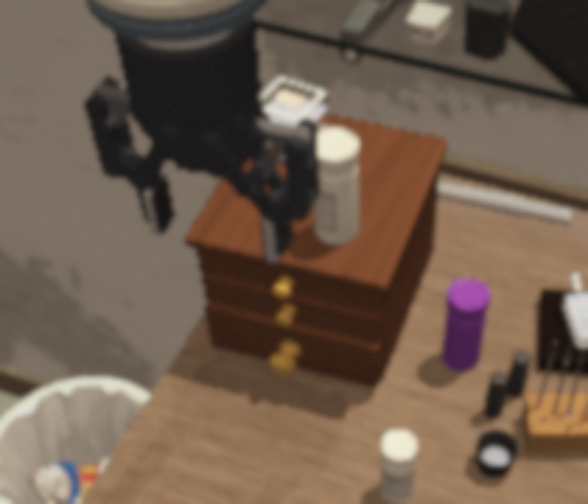

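View pics/s4.png

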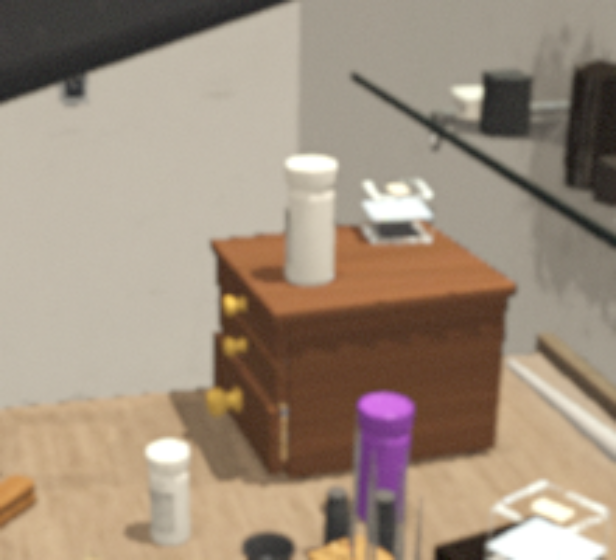

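View pics/w4.png

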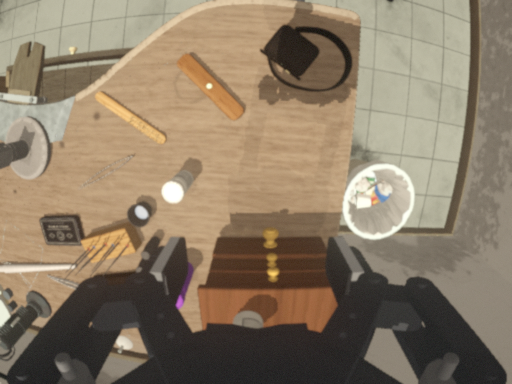

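The jar is let go and upright on the chest. The bottom knob's end is at x ≈ 0.633, so the drawer is about 5 mm ajar. Next I lean the gripper 40° and approach the knob.

Run:
```python
from h import *
from station import arm
L=np.radians(40);M=R(L);K=np.array([.640,.0322,.043])
arm.goto(*pose([.50,.025,.30],L))
print(arm.get_state()["clock"],arm.get_state()["qpos"].round(2))
arm.goto(*pose(K-.10*M[:,1],L)); arm.move_gripper(0.65)
s=arm.get_state();f=arm.grab_frame("wrist");cv2.imwrite("pics/w5.png",f["img"])
f=arm.grab_frame("scene");cv2.imwrite("pics/s5.png",cv2.resize(f["img"][60:260,150:370],None,fx=2.8,fy=2.8))
print(s["clock"],s["tool_pos"],s["qpos"].round(2))
```

```text
11.5667 [-0.16  0.06  2.09  0.45  0.34 -2.17]
15.3667 [0.54121966 0.02587459 0.1610103 ] [-0.12  0.56  2.16  2.72  0.29  1.83]
```

View pics/w5.png

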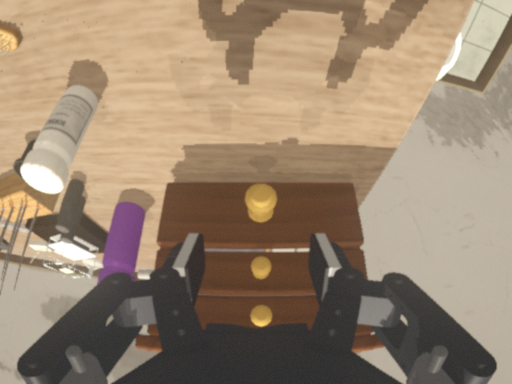

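View pics/s5.png

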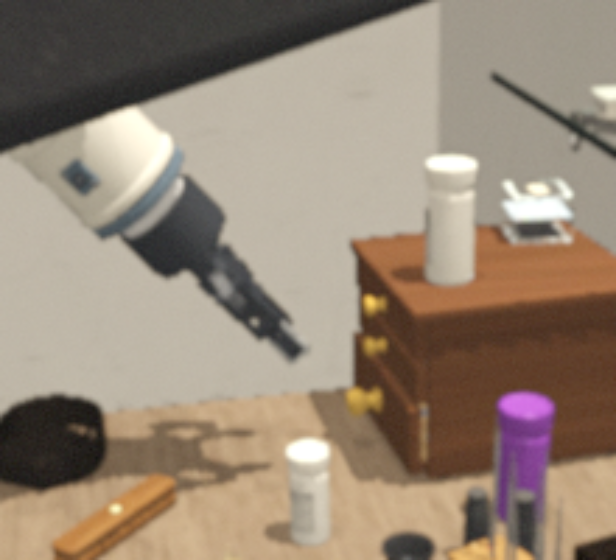

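The gripper is in line: the knob is at wrist (261,194) and the fingers are symmetric about it. Moving in and gripping.

Run:
```python
from h import *
from station import arm
L=np.radians(40);M=R(L);K=np.array([.640,.0325,.043])
p,o=pose(K,L);print("guard",arm.move_straight(p,v=.1,orientation=o,guard=8))
s=arm.get_state();print(s["tool_pos"]-p)
arm.move_gripper(0.1,force=50)
s=arm.get_state();print(s["clock"],s["width"],s["wrist_force"])
f=arm.grab_frame("wrist");cv2.imwrite("pics/w6.png",f["img"])
```

```text
guard False
[-2.64576919e-04 -8.20069952e-06  3.93305559e-04]
17.0167 0.2690987408644117 [-3.26574523 31.34106414  8.2864584 ]
```

View pics/w6.png

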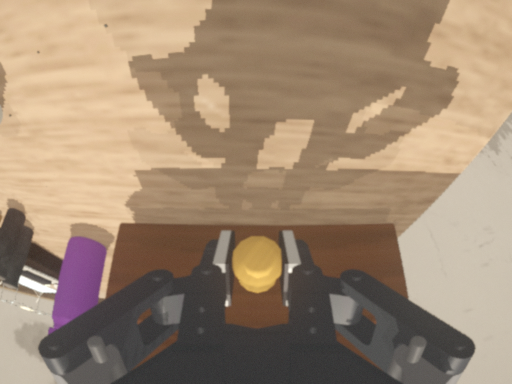

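Run:
```python
from h import *
from station import arm
L=np.radians(40);_,o=pose([0,0,0],L);ex=np.array([np.cos(YAW),np.sin(YAW),0]);ey=np.array([-ex[1],ex[0],0])
p=arm.get_state()["tool_pos"].copy()
for i in range(4):
    F=arm.get_state()["wrist_force"]@ey
    if F<8: break
    p=p+.001*ey;arm.move_straight(list(p),v=.02,orientation=o);
s=arm.get_state();print(i,s["wrist_force"],s["width"])
p=p-.075*ex;arm.move_straight(list(p),v=.1,orientation=o,guard=25)
s=arm.get_state();print(s["wrist_force"],s["width"],s["tool_pos"]-p)
f=arm.grab_frame("wrist");cv2.imwrite("pics/w7.png",f["img"])
```

```text
1 [ 1.15241342 -2.64605639 -1.42019537] 0.2695169326644819
[-2.41251418 -6.69861039  2.24969817] 0.2688812308244566 [-6.93976891e-05 -2.39495290e-04  1.41732844e-04]
```

View pics/w7.png

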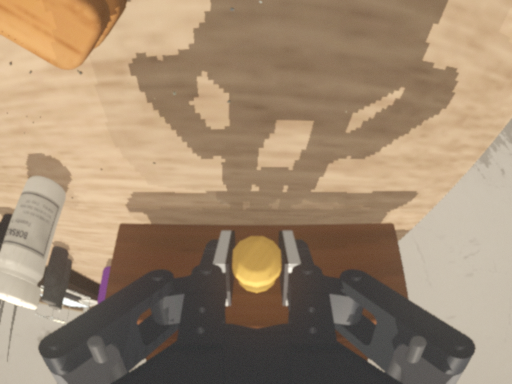

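The grip holds and the drawer is following. I continue to just short of its stop.

Run:
```python
from h import *
from station import arm
L=np.radians(40);M=R(L);_,o=pose([0,0,0],L);ex=np.array([np.cos(YAW),np.sin(YAW),0])
p=arm.get_state()["tool_pos"].copy()-.084*ex
print("guard",arm.move_straight(list(p),v=.1,orientation=o,guard=20))
s=arm.get_state();g=s["tool_pos"]+.054*M[:,1];print(s["wrist_force"],s["width"],s["tool_pos"]-p,"knob",g,s["qpos"].round(2))
np.save("knob_out.npy",s["tool_pos"])
arm.move_gripper(.5)
q=s["tool_pos"]-.12*M[:,1];arm.move_straight(list(q),v=.15,orientation=o)
q[2]=.36;arm.move_straight(list(q),v=.25,orientation=o)
s=arm.get_state();print(s["clock"])
f=arm.grab_frame("top");cv2.imwrite("pics/t8.png",cv2.resize(f["img"][60:330,120:370],None,fx=2.2,fy=2.2));np.savez("pics/t8.npz",**f)
f=arm.grab_frame("scene");cv2.imwrite("pics/s8.png",cv2.resize(f["img"][100:300,140:400],None,fx=2.8,fy=2.8));np.savez("pics/s8.npz",**f)
```

```text
guard False
[-2.87645139 -4.1054479   1.10859629] 0.266811205875013 [ 1.68432447e-04 -1.00341085e-05 -8.22111570e-06] knob [0.48112269 0.02531649 0.04394804] [-0.17  0.86  2.45  2.94  0.86  1.52]Traceback (most recent call last):
  File "<stdin>", line 10, in <module>
station.IKError: the arm cannot follow that straight line within its joint ranges
```

Run:
```python
from h import *
from station import arm
L=np.radians(40);M=R(L);_,o=pose([0,0,0],L)
s=arm.get_state();q=s["tool_pos"].copy()
for d in(.03,.045,.06,.08):
    try: arm.move_straight(list(q-d*M[:,1]),v=.15,orientation=o);print("back",d)
    except arm.IKError: print("no",d);break
q=arm.get_state()["tool_pos"].copy();q[2]+=.03
for z in(.12,.17,.22,.28):
    q[2]=z
    try: arm.move_straight(list(q),v=.2,orientation=o);print("up",z)
    except arm.IKError: print("no up",z)
s=arm.get_state();print(s["clock"],s["tool_pos"],s["qpos"].round(2))
f=arm.grab_frame("top");cv2.imwrite("pics/t8.png",cv2.resize(f["img"][60:330,120:370],None,fx=2.2,fy=2.2));np.savez("pics/t8.npz",**f)
f=arm.grab_frame("scene");cv2.imwrite("pics/s8.png",cv2.resize(f["img"][100:300,140:400],None,fx=2.8,fy=2.8));np.savez("pics/s8.npz",**f)
```

```text
back 0.03
back 0.045
back 0.06
back 0.08
no up 0.12
no up 0.17
up 0.22
up 0.28
23.625 [0.31959809 0.01459422 0.2802148 ] [-0.38 -0.02  2.48  1.44  0.28  2.93]
```

View pics/t8.png

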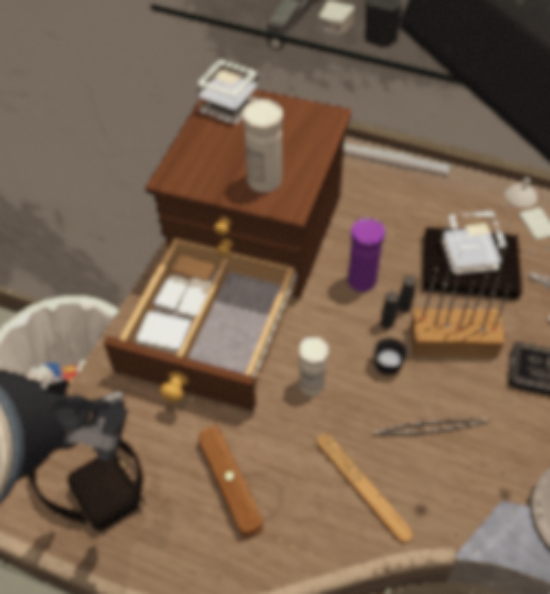

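View pics/s8.png

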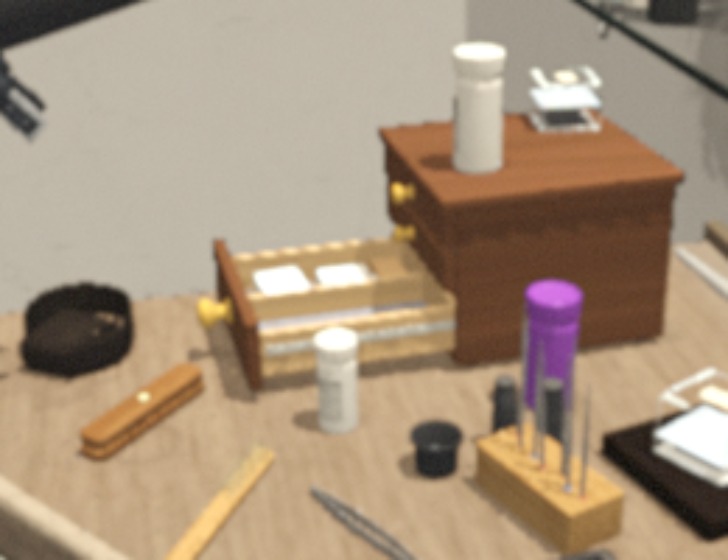

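The drawer is out about 164 mm, and the right-hand compartment is empty. The jar stands on top, the upper drawers are shut and the brush has not moved. Next I measure the drawer and approach the clamp.

Run:
```python
from h import *
from station import arm
c,s_=np.cos(YAW),np.sin(YAW)
for nm,dz in(("t8",0),("s8",.002)):
    F=np.load(f"pics/{nm}.npz");P=cloud(F).reshape(-1,3);ok=F["depth"].ravel()>0
    d=P[:,:2]-C0;X=d[:,0]*c+d[:,1]*s_;Y=-d[:,0]*s_+d[:,1]*c;Z=P[:,2]-dz
    def st(m,n): 
        m=m&ok;print(nm,n,m.sum(),"X",np.percentile(X[m],[2,50,98]).round(4),"Y",np.percentile(Y[m],[2,50,98]).round(4),"Z",np.median(Z[m]).round(4)) if m.sum()>5 else print(nm,n,m.sum())
    st((X>-.30)&(X<-.25)&(abs(Y)<.11)&(Z>.062)&(Z<.08),"front")
    st((X>-.25)&(X<-.13)&(Y<-.06)&(Y>-.11)&(Z>.05)&(Z<.065),"side")
    st((X>-.25)&(X<-.13)&(Y<.03)&(Y>-.02)&(Z>.043)&(Z<.056),"divider")
    st((X>-.28)&(X<-.11)&(Y<.01)&(Y>-.08)&(Z>.015)&(Z<.03),"floor")
    st((X>-.33)&(X<-.28)&(abs(Y)<.03)&(Z>.03)&(Z<.055),"knob")
y=np.radians(47)
arm.goto(*pose([.4235,-.072,.15],0,y));arm.move_gripper(.6)
s=arm.get_state();f=arm.grab_frame("wrist");cv2.imwrite("pics/w9.png",f["img"]);print(s["clock"],s["qpos"].round(2))
im=f["img"];hsv=cv2.cvtColor(im,cv2.COLOR_BGR2HSV);m=((hsv[...,0]<16)&(hsv[...,1]>110)&(hsv[...,2]>60)).astype(np.uint8)
m[:, :150]=0;m[:,360:]=0;m[270:]=0
n,l,st_,ce=cv2.connectedComponentsWithStats(m);i=1+st_[1:,4].argmax();cn=cv2.findContours((l==i).astype(np.uint8),0,1)[0][0][:,0]
W=np.array([wray(f,s,u,v,.02)[:2] for u,v in cn],np.float32)*1000;print(st_[i],cv2.minAreaRect(W))
```

```text
t8 front 434 X [-0.2713 -0.2679 -0.2594] Y [-0.084  -0.0019  0.0856] Z 0.0723
t8 side 115 X [-0.247  -0.196  -0.1362] Y [-0.0781 -0.0757 -0.0721] Z 0.0569
t8 divider 145 X [-0.2418 -0.2071 -0.1317] Y [0.0068 0.01   0.0286] Z 0.0469
t8 floor 1139 X [-0.2706 -0.1789 -0.1129] Y [-0.0775 -0.0296  0.0072] Z 0.0236
t8 knob 70 X [-0.2987 -0.2946 -0.282 ] Y [-0.0106 -0.0009  0.0118] Z 0.0486
s8 front 217 X [-0.2686 -0.2642 -0.2572] Y [-0.0866 -0.0168  0.0853] Z 0.0735
s8 side 212 X [-0.2473 -0.1885 -0.1321] Y [-0.08   -0.0753 -0.0699] Z 0.0562
s8 divider 177 X [-0.2465 -0.1935 -0.1333] Y [0.0053 0.0095 0.0298] Z 0.0475
s8 floor 406 X [-0.2687 -0.1804 -0.114 ] Y [-0.0785 -0.0094  0.0096] Z 0.025
s8 knob 60 X [-0.2964 -0.2893 -0.2812] Y [-0.0104 -0.0047  0.0074] Z 0.0464
28.8 [-0.31  0.38  1.93  0.    0.84 -2.7 ]
[ 243  116   32  138 3525] ((422.70611572265625, -69.21002960205078), (129.0103759765625, 26.627975463867188), 47.16553497314453)
```

View pics/w9.png

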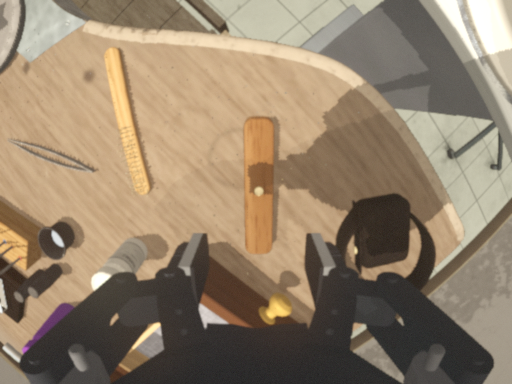

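The wrist view shows the clamp centred between the fingers at (258,187), running along the view, with the brush well clear at (125,120). Time to grasp it.

Run:
```python
from h import *
from station import arm
y=np.radians(47);p,o=pose([.423,-.0705,.024],0,y)
print("guard",arm.move_straight(p,v=.12,orientation=o,guard=8))
arm.move_gripper(.1,force=40)
s=arm.get_state();print(s["tool_pos"]-p,s["width"],s["wrist_force"])
p[2]+=.14;arm.move_straight(p,v=.15,orientation=o)
s=arm.get_state();print(s["width"],s["clock"]);f=arm.grab_frame("wrist");cv2.imwrite("pics/w10.png",f["img"])
```

```text
guard False
[ 2.33260823e-04 -7.05214757e-05  6.04945840e-04] 0.28912208616555635 [-0.88825106  0.08688748 11.14355254]
0.29652233973081293 31.5
```

View pics/w10.png

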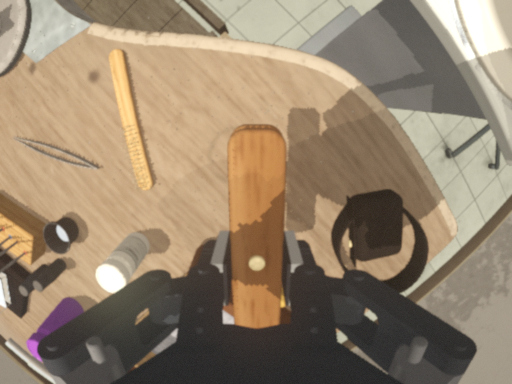

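Run:
```python
from h import *
from station import arm
c=chest(-.183,-.034)
p,o=pose([c[0],c[1],.17]);arm.goto(p,o)
p,o=pose([c[0],c[1],.085]);print(arm.move_straight(p,v=.12,orientation=o,guard=10))
s=arm.get_state();print(s["clock"],s["width"],s["tool_pos"]-p)
f=arm.grab_frame("wrist");cv2.imwrite("pics/w11.png",f["img"])
f=arm.grab_frame("top");cv2.imwrite("pics/t11.png",cv2.resize(f["img"][120:280,140:300],None,fx=3.5,fy=3.5))
```

```text
False
33.35 0.2935266631356476 [ 0.00027551 -0.00013476  0.00064429]
```

View pics/w11.png

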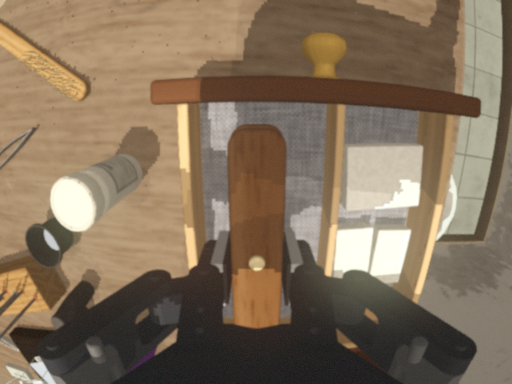

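View pics/t11.png

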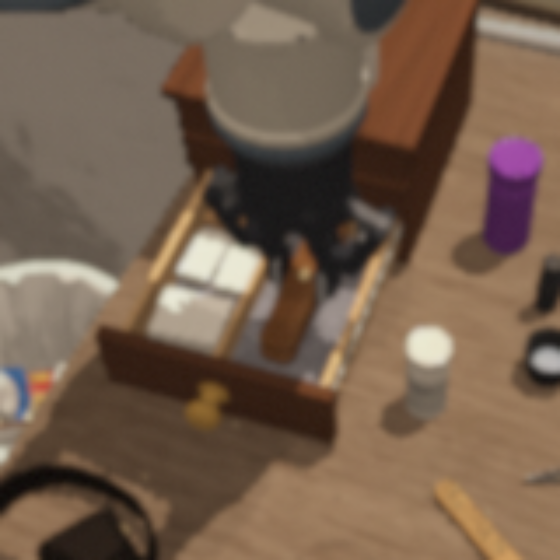

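Run:
```python
from h import *
from station import arm
s=arm.get_state();f=arm.grab_frame("wrist")
cv2.imwrite("pics/w11c.png",cv2.resize(f["img"][70:270,140:360],None,fx=3.2,fy=3.2,interpolation=2))
c,s_=np.cos(YAW),np.sin(YAW)
for u,v,z in((203,110,.023),(205,150,.023),(206,200,.023),(327,110,.023),(326,150,.023),(322,220,.023),(160,82,.073),(470,98,.073),(257,262,.115-.054)):
    w=wray(f,s,u,v,z);d=w[:2]-C0;print(u,v,w.round(4),"chest",(d[0]*c+d[1]*s_).round(4),(-d[0]*s_+d[1]*c).round(4))
```

```text
203 110 [ 0.524  -0.0427  0.023 ] chest -0.2528 -0.0671
205 150 [ 0.5496 -0.0404  0.023 ] chest -0.2271 -0.0665
206 200 [ 0.5833 -0.0391  0.023 ] chest -0.1934 -0.0672
327 110 [0.5185 0.0353 0.023 ] chest -0.2533 0.0111
326 150 [0.5443 0.0373 0.023 ] chest -0.2274 0.0115
322 220 [0.5928 0.0408 0.023 ] chest -0.1788 0.0118
160 82 [ 0.5096 -0.0552  0.073 ] chest -0.268 -0.0786
470 98 [0.4992 0.1062 0.073 ] chest -0.268 0.0831
257 262 [ 0.606  -0.0034  0.061 ] chest -0.1684 -0.0331
```

View pics/w11c.png

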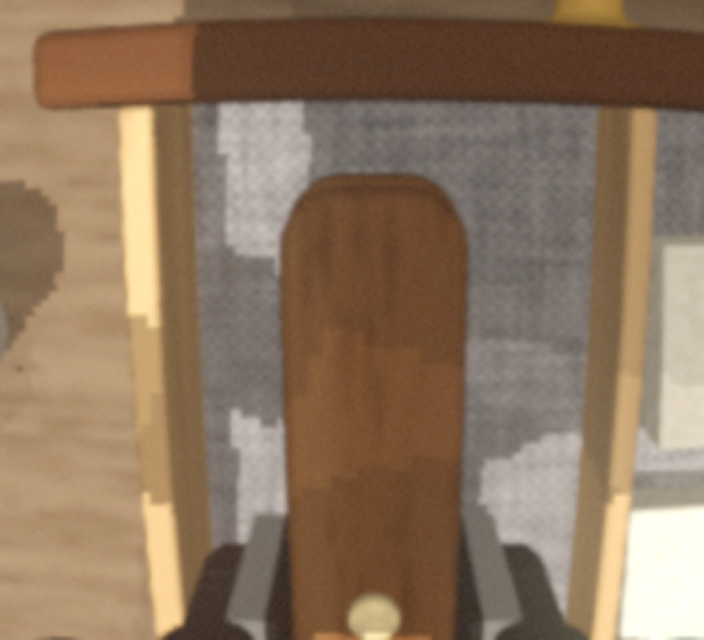

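The wrist view puts the compartment's middle about 5 mm further +y than the other cameras, and the contact at the knob gives +1 mm. I shift 3 mm to +y as a compromise, then lower.

Run:
```python
from h import *
from station import arm
c=chest(-.184,-.031)
p,o=pose([c[0],c[1],.085]);arm.move_straight(p,v=.05,orientation=o)
p,o=pose([c[0],c[1],.051]);print(arm.move_straight(p,v=.08,orientation=o,guard=8))
p,o=pose([c[0],c[1],.043]);print(arm.move_straight(p,v=.02,orientation=o,guard=5))
s=arm.get_state();print(s["tool_pos"]-p,s["wrist_force"])
arm.move_gripper(.44)
s=arm.get_state();print(s["clock"],s["wrist_force"],s["width"])
q=s["tool_pos"].copy();q[2]+=.10;arm.move_straight(list(q),v=.12,orientation=o)
s=arm.get_state();f=arm.grab_frame("wrist");cv2.imwrite("pics/w12.png",f["img"])
f=arm.grab_frame("top");cv2.imwrite("pics/t12.png",cv2.resize(f["img"][100:280,120:300],None,fx=3.2,fy=3.2));print(s["clock"])
```

```text
False
True
[ 6.99409435e-04 -5.59922986e-05  4.35338627e-03] [0.96857794 0.37880053 4.08177279]
34.9167 [-0.18988735 -0.30683905 -0.62994434] 0.4402861578913773
35.9
```

View pics/w12.png

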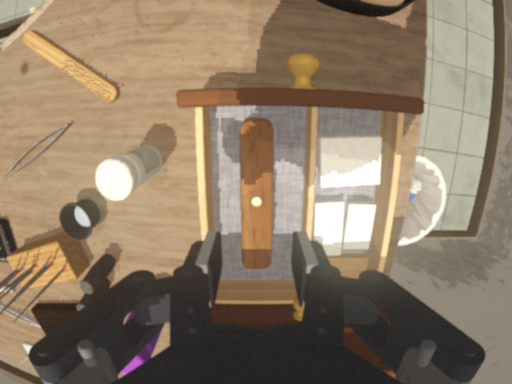

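View pics/t12.png

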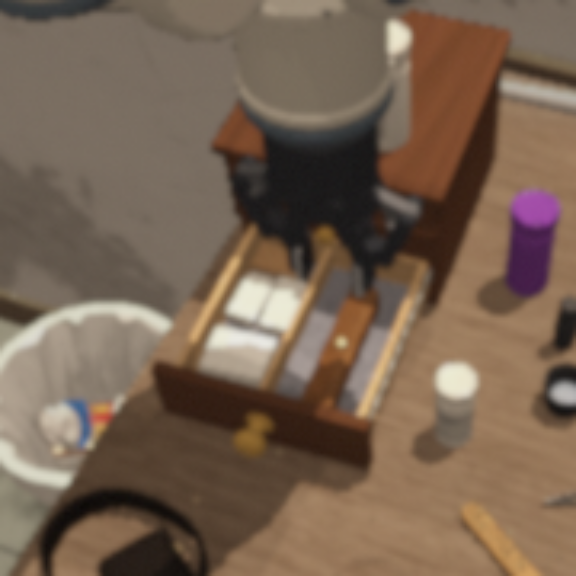

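The clamp lies flat, lengthwise and centred in the compartment; in the wrist view it spans rows 118-270 of the floor's roughly 107-280. Next I plan the way back to the knob.

Run:
```python
from h import *
from station import arm
_,o=pose([0,0,0]);s=arm.get_state();q=s["tool_pos"].copy();q[2]=.30;arm.move_straight(list(q),v=.25,orientation=o)
L=np.radians(40);M=R(L);G=np.load("knob_out.npy")+.054*M[:,1];print(G)
for d in((0,0,0),(-.03,0,.036),(-.05,0,.06),(-.05,0,.1),(-.03,0,.15),(0,0,.15),(0,0,.2)):
  for a in(40,50):
    q=arm.solve_ik(*pose(G+d,np.radians(a)));print(d,a,None if q is None else np.round(q,2))
```

```text
[0.48112269 0.02531649 0.04394804]
(0, 0, 0) 40 [-0.17  0.86  2.45  2.94  0.86  1.52]
(0, 0, 0) 50 [-0.21  1.15  2.59  2.93  1.45  1.42]
(-0.03, 0, 0.036) 40 [-0.19  0.77  2.52  2.92  0.85  1.52]
(-0.03, 0, 0.036) 50 None
(-0.05, 0, 0.06) 40 [-0.21  0.7   2.56  2.9   0.81  1.53]
(-0.05, 0, 0.06) 50 None
(-0.05, 0, 0.1) 40 [-0.21  0.49  2.5   2.8   0.55  1.65]
(-0.05, 0, 0.1) 50 None
(-0.03, 0, 0.15) 40 [-0.19  0.28  2.37  2.42  0.25  2.08]
(-0.03, 0, 0.15) 50 [-0.24  0.44  2.54  2.78  0.72  1.64]
(0, 0, 0.15) 40 [-0.17  0.3   2.3   2.33  0.21  2.19]
(0, 0, 0.15) 50 [-0.21  0.43  2.46  2.78  0.63  1.69]
(0, 0, 0.2) 40 [-0.17  0.15  2.23  1.1   0.17 -2.85]
(0, 0, 0.2) 50 [-0.21  0.23  2.37  2.54  0.38  1.96]
```

Run:
```python
from h import *
from station import arm
_,o=pose([0,0,0]);s=arm.get_state();q=s["tool_pos"].copy();q[:2]=[.45,.01];arm.move_straight(list(q),v=.25,orientation=o)
L=np.radians(40);M=R(L);G=np.load("knob_out.npy")+.054*M[:,1]
for d,a in(((0,0,.2),50),((-.05,0,.1),40),((-.03,0,.036),40)):
    arm.goto(*pose(G+d,np.radians(a)))
    s=arm.get_state();print(s["clock"],s["qpos"].round(2))
arm.move_gripper(.55)
f=arm.grab_frame("wrist");cv2.imwrite("pics/w13.png",f["img"])
```

```text
40.4833 [-0.21  0.23  2.37  2.54  0.38  1.96]
41.0083 [-0.21  0.49  2.5   2.8   0.55  1.65]
41.5333 [-0.19  0.77  2.52  2.92  0.84  1.52]
```

View pics/w13.png

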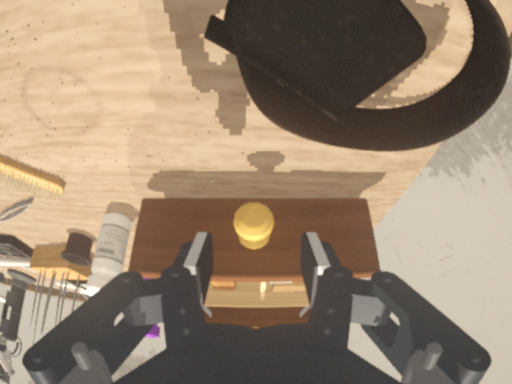

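The knob is at (254,223), between the fingers. I grip it and push the drawer home.

Run:
```python
from h import *
from station import arm
L=np.radians(40);M=R(L);_,o=pose([0,0,0],L);ex=np.array([np.cos(YAW),np.sin(YAW),0])
p=np.load("knob_out.npy");print(arm.move_straight(list(p),v=.1,orientation=o,guard=8))
arm.move_gripper(.1,force=50);s=arm.get_state();print(s["width"],s["wrist_force"])
q=p+.14*ex;print(arm.move_straight(list(q),v=.1,orientation=o,guard=25))
s=arm.get_state();print(s["width"],s["wrist_force"],s["tool_pos"]-q)
q=p+.175*ex;print(arm.move_straight(list(q),v=.04,orientation=o,guard=18))
s=arm.get_state();d=(s["tool_pos"]-p)@ex;print("pushed",d,s["width"],s["wrist_force"],s["clock"])
f=arm.grab_frame("scene");cv2.imwrite("pics/s14.png",cv2.resize(f["img"][60:260,180:400],None,fx=2.8,fy=2.8))
```

```text
False
0.26589689274885697 [-3.00522985 -1.35070256  6.10795287]
False
0.2732974705415285 [ 1.18472219 -0.23091588  6.12967036] [ 3.66414088e-04 -4.85929758e-05  4.68466485e-04]
True
pushed 0.16286525934629636 0.27357777287715906 [-5.48631724 -2.6097678  10.20775052] 44.9667
```

View pics/s14.png

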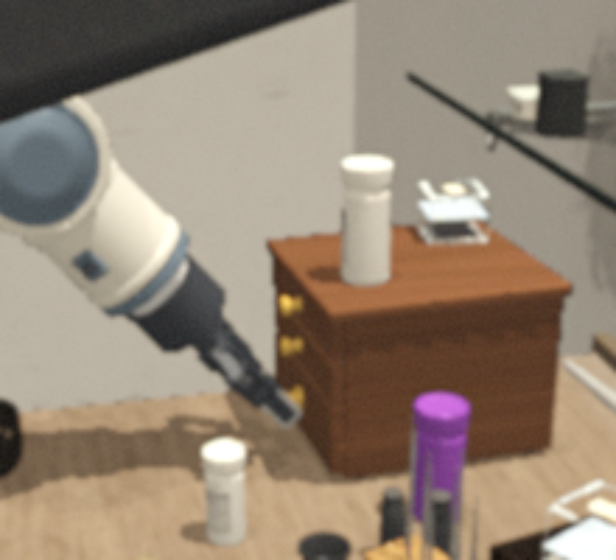

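Run:
```python
from h import *
from station import arm
L=np.radians(40);M=R(L);_,o=pose([0,0,0],L);ex=np.array([np.cos(YAW),np.sin(YAW),0])
p=arm.get_state()["tool_pos"].copy();print(arm.move_straight(list(p+.005*ex),v=.03,orientation=o,guard=25))
s=arm.get_state();print((s["tool_pos"]-p)@ex,s["wrist_force"])
arm.move_gripper(.6)
q=arm.get_state()["tool_pos"]-.10*M[:,1];arm.move_straight(list(q),v=.12,orientation=o)
s=arm.get_state();f=arm.grab_frame("wrist");cv2.imwrite("pics/w15.png",f["img"]);print(s["clock"])
for nm,cam in(("t15","top"),("s15","scene")):
    F=arm.grab_frame(cam);cv2.imwrite(f"pics/{nm}.png",cv2.resize(F["img"][90:310,140:400],None,fx=2.6,fy=2.6))
    k=cloud(F);hsv=cv2.cvtColor(F["img"],cv2.COLOR_BGR2HSV)
    m=(hsv[...,0]>15)&(hsv[...,0]<30)&(hsv[...,1]>120)&(hsv[...,2]>90)&(k[...,0]>.6)&(k[...,0]<.72)&(k[...,2]>.02)&(k[...,2]<.15)&(k[...,1]>-.05)&(k[...,1]<.1)
    n,l,st,ce=cv2.connectedComponentsWithStats(m.astype(np.uint8))
    for i in range(1,n):
        if st[i,4]>5: qq=k[l==i];print("knob",nm,ce[i].round(1),st[i].tolist(),np.median(qq,0).round(4),qq.min(0).round(3))
```

```text
True
0.0011264874540063683 [-1.0801226  -1.30301457  2.9668558 ]
46.5917
knob t15 [220.6 162.1] [217, 159, 8, 7, 41] [0.657  0.0338 0.135 ] [0.648 0.027 0.116]
knob t15 [221.7 172.2] [219, 169, 6, 7, 33] [0.6529 0.0342 0.0973] [0.648 0.028 0.084]
knob t15 [223.2 183.4] [219, 180, 9, 7, 43] [0.6617 0.0331 0.0487] [0.642 0.025 0.032]
knob s15 [283.2 168.4] [280, 165, 8, 8, 54] [0.6622 0.0333 0.1353] [0.65  0.027 0.103]
knob s15 [283.6 182.8] [280, 180, 9, 8, 53] [0.6637 0.0326 0.0983] [0.65  0.022 0.062]
knob s15 [282.  202.3] [276, 197, 13, 11, 114] [0.6534 0.029  0.0487] [0.639 0.021 0.021]
```

View pics/w15.png

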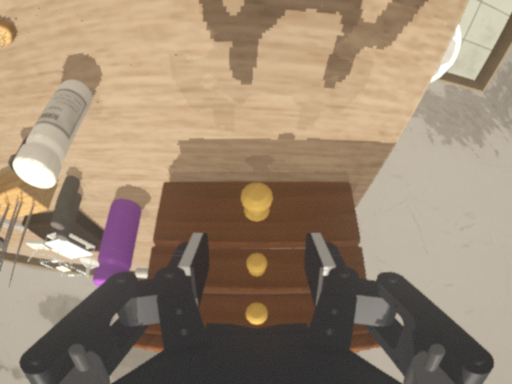

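View pics/s15.png

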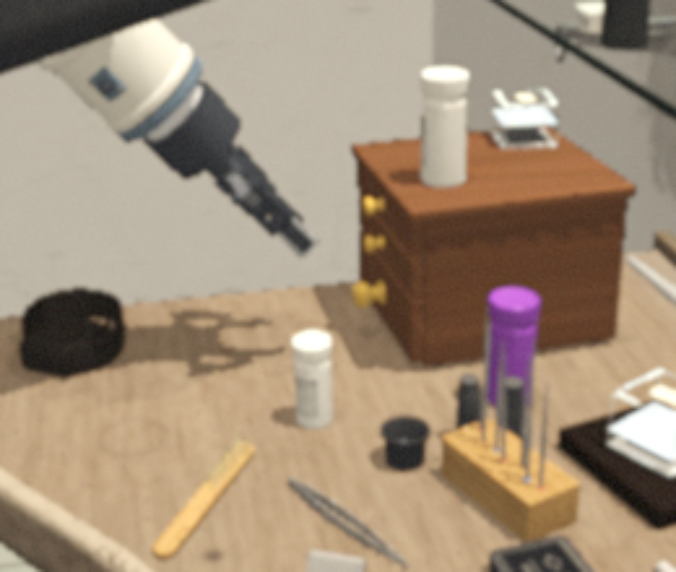

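View pics/t15.png

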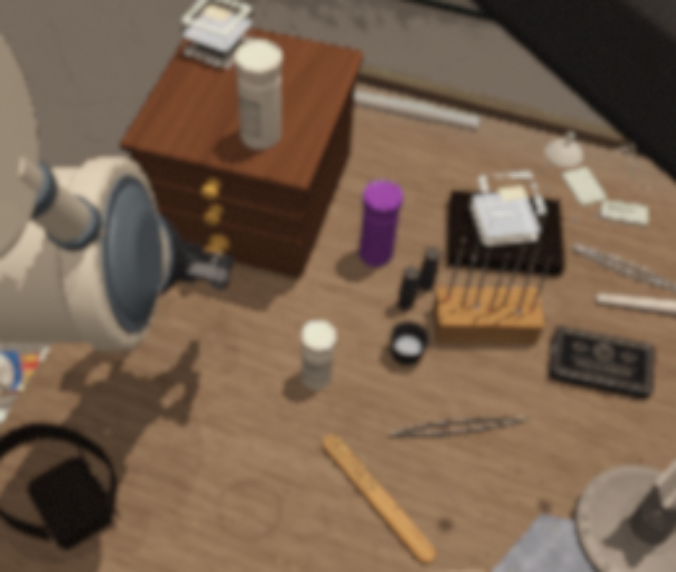

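The drawer looks shut, with the knob's end at 0.639-0.642 (shut is 0.638). I give it one gentle nudge with closed fingers to make sure.

Run:
```python
from h import *
from station import arm
L=np.radians(40);M=R(L);_,o=pose([0,0,0],L);ex=np.array([np.cos(YAW),np.sin(YAW),0])
arm.move_gripper(0.0,force=30)
k=chest(-.134,0,.052)
arm.move_straight(pose(k-.05*ex,L)[0],v=.15,orientation=o,guard=10)
print(arm.move_straight(pose(k+.0*ex,L)[0],v=.03,orientation=o,guard=18))
s=arm.get_state();g=s["tool_pos"]+.054*M[:,1];print("g to shut knob end",(g-k)@ex,s["wrist_force"])
q=s["tool_pos"]-.09*M[:,1];q[0]-=.0;arm.move_straight(list(s["tool_pos"]-.02*ex),v=.1,orientation=o)
arm.move_straight(list(q-.02*ex),v=.15,orientation=o)
s=arm.get_state();print(s["clock"])
F=arm.grab_frame("scene");cv2.imwrite("pics/s16.png",cv2.resize(F["img"][90:310,140:400],None,fx=2.6,fy=2.6))
k=cloud(F);hsv=cv2.cvtColor(F["img"],cv2.COLOR_BGR2HSV)
m=(hsv[...,0]>15)&(hsv[...,0]<30)&(hsv[...,1]>120)&(hsv[...,2]>90)&(k[...,0]>.6)&(k[...,0]<.72)&(k[...,2]>.02)&(k[...,2]<.15)&(k[...,1]>-.05)&(k[...,1]<.1)
n,l,st,ce=cv2.connectedComponentsWithStats(m.astype(np.uint8))
for i in range(1,n):
    if st[i,4]>5: qq=k[l==i];print("knob",ce[i].round(1),np.median(qq,0).round(4),qq.min(0).round(3))
```

```text
True
g to shut knob end -0.017338301983781876 [-2.87020551  0.03579009 -0.20051299]
50.0667
knob [283.4 168.5] [0.6635 0.0336 0.1355] [0.65  0.025 0.103]
knob [283.7 183.1] [0.6638 0.0341 0.0968] [0.65  0.024 0.063]
knob [282.  202.3] [0.653  0.03   0.0481] [0.639 0.021 0.021]
```

View pics/s16.png

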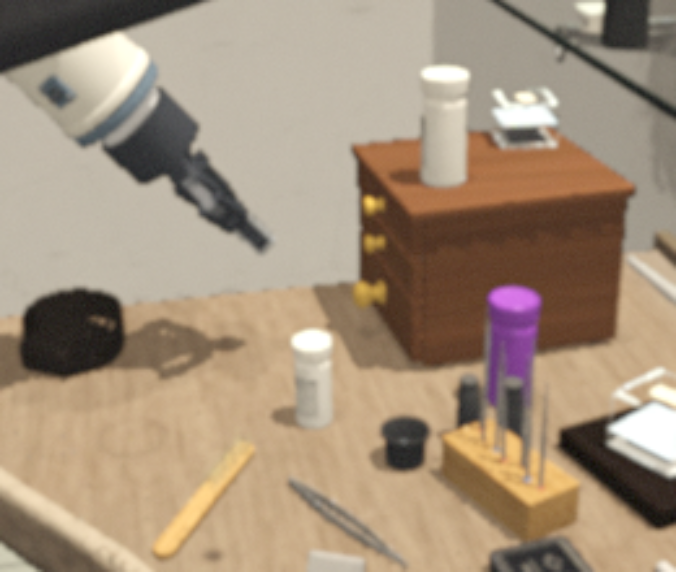

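The nudge made contact where expected and the knob did not move, so the drawer is home. Handing in.

```bash
python3 -c "
from station import arm
arm.hold(.3);arm.hand_in();print(arm.get_state()['clock'])"
```

```text
the job is handed in; nothing more can be done
the job is handed in; nothing more can be done
```

The job is done and handed in at about 50 s of robot time (limit 72 s); the hand-in gives no verdict. I stood the large white jar on the chest's top, pulled the bottom drawer out about 164 mm by its knob and laid the clamp flat and lengthwise in the empty compartment. I then pushed the drawer home until it stopped.

**Last checks:**
- **Drawer:** the knob's end sits about where a shut drawer puts it, within 1–4 mm depending on the camera. An 18 N nudge did not move it, so I take it to be fully home.
- **Jar, brush, other drawers:** in the last picture the jar is upright on the chest, the upper two drawers are shut, and the brush looks undisturbed. The gripper is clear of everything.
- **Clamp:** I last saw it centred and flat just before shutting the drawer. I could not see it afterwards.

**Disagreements along the way:**
- The wrist camera put things 3–6 mm further +y than the fixed cameras. I split the difference when placing the clamp.
- The first grip on the knob was about 1 mm off sideways and showed 31 N, which I relieved before pulling.
- One straight retreat from the knob was refused as out of reach, so I backed off in smaller steps.

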